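Bring the knob-lidded cream jar to the front of the revolving stand and hold it steady

ROBOT

A 6-joint arm with a two-finger parallel gripper is mounted at the origin on the work surface. World frame = base frame: x ahead of the robot, y to its left, z up, the work surface at z = 0. Lengths are in m, angles in degrees, forces in N, time in s.
With the tool pointing down it reaches from about 0.275 to 0.775 m from the base axis. Payload 14.6 kg.
Tool frame: the origin (TCP) lies at the centre of the arm's flange, where the gripper is bolted on; the fingertips stand 173 mm ahead of it and the grasp point (between the pads) lies 155 mm ahead of it (ctrl.tcp_to_tips is the z of the fingertips in the tool frame, in m); z points along the fingers, y is the line along which they close (so a half turn about z gives the same grasp; the last joint's range is limited). The gripper opens to 85 mm and grips with 20 to 120 N. Pads are 22 mm wide; open, the fingers measure 114 mm over their backs; the gripper's body (76 mm by 85 mm) begins 54 mm behind the grasp point. The pads swing forward as they close: fully open they stand 13 mm farther back than shut.
Start: joints at [-72.324, 15.075, -2.767, 72.158, 0, 81.102], TCP at [0.235, -0.47, 0.405] pointing down, gripper open.
Joint ranges: [-151.79, 151.79], [-50.71, 97.33], [-67.44, 78.34], [-121.81, 120.89], [-77.56, 73.72], [-180, 180]. Speed limits (degrees/s): [108.29, 108.29, 147.25, 159.86, 180, 180].

INTERFACE

Orientations are given as a 3x3 rotation matrix whose columns are the frame's x, y, z axes.
In Python, from cell import ctrl gives the robot as it stands. The module is installed in compiled form; this text tells all that it offers.
- The arm moves only by the tool carry_out, never from a script. Its argument "commands" is a list of rows, each a list of 5 numbers: the gripper command: -1 is shut, 1 is fully open, values between are in proportion, then the shift along the tool's x, y, z each as a share of 0.1 m, from -1 to 1, then the turn about the tool's z as a share of pi/2 rad, from -1 to 1. In form: [[gripper, x, y, z, turn], ...]. A call has 1 to 10 rows; each row is the pose to reach, as a shift and turn from the pose commanded when the call began, along the tool's axes at that moment; what a row does not reach only later rows make up. A row lasts 1/12 s, in which the tool goes at most 41.7 mm and 7.16 degrees, less where a joint would pass 70% of its speed; a pose out of reach is approached as far as the arm can. A call with a number of a shift or a turn outside -1 to 1 is refused whole. A call with a gripper value outside its range is refused whole. The fingers move at their own pace and stop on an object; "newtons" is the grip in N (left out, the last holds). Time passes only in rows, so rows that repeat a pose let the fingers close. It gives the time, the measured TCP pose, the force, the opening and the grip force at its end, in the units of the state.
- ctrl.state(): the state, without advancing time (a new reading comes with each control period).
- ctrl.get_image(name): name is "side" or "top"; returns a dict with "img" (384x512x3 uint8, red, green, blue), "range_z" (384x512 float32, m along the optical axis (not along the pixel's ray), 0 where there is no reading), "mtx" (3x3 intrinsics, pixels), "origin" and "orientation" of the camera in the world. Camera axes: x right, y down, z forward; pixel columns grow to the right and rows downward; lengths in m; the calibration is good to about 2 mm. A picture is of the moment at which its call begins.
- ctrl.hand_in(): hands the job in; it is judged then, once.
The state is a dict: "time_s": time; "q": joint angles; "qd": joint speeds; "joint_efforts": joint torques, N m; "position": TCP position; "eef_rot": TCP orientation; "wrist_force": force on the tool from outside, world axes, zero at the start; "moment": the same for the moment, N m; "finger_gap": opening from 0.0 (shut) to 1.0 (fully open); "grip_force": force on a finger pad.
Only numpy, scipy, OpenCV 4.12 (cv2) and the standard library are available. Lean on these libraries where they do the work, as an engineer would, in place of code of your own. Each camera call takes 0.05 s, during which the arm holds its last target. There are 200 camera calls.

TASK

I need both hands to unscrew my face cream, so get things ready: first switch on the make-up mirror's light by pressing the button on its foot fully down and letting it spring back up. Then take the revolving stand by the flat grip on top of its post and turn it, leaving the jars and the other things on the slab alone, until the jar with the ball knob on its lid stands squarely at the front, in line with the little dish on the stand's board. Finish still gripping the stand's grip firmly, holding it still there.

Things in the scene. Friction and masses are not known exactly. Their poses are not given: they have to be found in the camera images.
- stand: fixed bamboo board of the stand: round, 260 mm across, 14 mm thick; a 90 mm wide tongue to the front ends 195 mm from the axis, a white dish 58 mm across on it is centred 160 mm from the axis. Origin on the turntable's axis at slab height, z up, FRONT (tongue, dish) is -x of this frame. The bamboo disc turning on it is 244 mm across, its upper side 34 mm above the slab, with an edge rail 12 mm high
- handle: flat bamboo grip on top of the turntable's post, turning with it: 66 mm long (its x), 14 mm thick (its y), 42 mm high. Origin on the turntable's axis at the centre of the bar's underside, 174 mm above the slab (top at 216 mm); z up. The steel post below is 14 mm across. All that stands on the turntable is below 140 mm above the slab
- turntable (a joint): angle of the turntable (and its grip) about the vertical axis, rad, growing counter-clockwise seen from above; it turns freely without stops against slight friction (about 0.05 N m) and stays where it is left. Its zero says nothing about where the jars stand
- knob_jar: the wanted jar, standing loose on the turntable: a squat white ceramic jar with a bamboo lid, 50 mm across (lid 52 mm), lid top 54 mm above its origin, with a round ball knob 24 mm across on top (knob top 81 mm above the origin); the only one with a knob. Origin at the centre of its underside, about 85 mm from the turntable's axis; z up. It rides round with the turntable
- flat_jar_a: look-alike standing loose on the turntable: a squat white ceramic jar with a bamboo lid, 50 mm across (lid 52 mm), lid top 54 mm above its origin, lid flat. Origin at the centre of its underside
- flat_jar_b: look-alike standing loose on the turntable: a squat white ceramic jar with a bamboo lid, 50 mm across (lid 52 mm), lid top 54 mm above its origin, lid flat. Origin at the centre of its underside
- roll_on: glass roll-on bottle with a chrome cap, 43 mm across, 95 mm high, standing loose on the turntable. Origin at the centre of its underside
- dropper: amber dropper bottle, 36 mm across, 104 mm high, standing loose on the turntable. Origin at the centre of its underside
- mirror: round make-up mirror 192 mm across on a leaning stem; cannot move. White foot 175 mm (x) by 130 mm (y), 18 mm thick; origin at the centre of its underside, z up, -x is its front. The stem rises 68 mm behind the origin (+x); the head leans back, from about 150 to 345 mm above the slab, all of it more than 60 mm behind the origin
- light_button (a joint): travel of the light's push button, m: 0 up, 0.006 fully down; a spring pushes it back up, fully down takes about 5 N
- light_button_top (a point): centre of the top of the light's push button, a round white cap 28 mm across, about 40 mm above the slab, standing 10 mm proud of a chrome housing 44 mm across on the front half of the mirror's foot, 58 mm in front (-x) of the mirror's origin; it is pressed straight down. The point moves with the cap
- massager: grey hard silicone scalp massager, 76 mm across and 68 mm high, standing on the slab; origin at the centre of its underside
- compact: closed round compact mirror, brass, 68 mm across and 16 mm high, lying on the slab; origin at the centre of its underside
- brush_holder: white ceramic holder 68 mm across and 95 mm high with a bamboo toothbrush standing up to 190 mm; origin at the centre of its underside
- comb: wooden comb lying on the slab, 165 mm along its x, 36 mm wide, 10 mm thick; origin under its middle

How it is judged:
By the outcome, as a careful person would: the job done as asked, in the order asked, and still so for the second after the job is handed in, while the arm keeps its last pose, push and grip.
It also fails if it takes over 51 s, if anything falls off the work surface, if the arm or the gripper's body presses on something with over 40 N, if the wrist force passes 120 N, or if a joint passes its speed limit or range.

## Working session

There is one attempt and no reset: what is moved stays moved. The work goes in short steps, Python scripts to look and compute and a tool call to move; the robot and the scene stay as the last step left them, time stands still between calls to the robot, and variables do not carry over. Pictures are saved under pics/ and viewed, at most 10 in all, crops included, and the job is handed in when it is done.

Besides the shell and the picture viewer there is one more tool, called after "Request:" as name([rows], argument=value, ...), one row to a line, values as JSON. carry_out: Moves the arm, as the interface text tells. Its arguments: {"type":"object","properties":{"commands":{"type":"array"},"newtons":{"type":"number"}},"required":["commands"]}

```bash
mkdir -p pics; cat > h.py <<'E'
import numpy as np, cv2
from cell import ctrl
def grab(n):
    d=ctrl.get_image(n); return d
def save(d,f): cv2.imwrite('pics/'+f,d['img'][:,:,::-1])
def world(d):
    z=d['range_z']; K=d['mtx']; v,u=np.indices(z.shape)
    c=np.stack([(u-K[0,2])/K[0,0]*z,(v-K[1,2])/K[1,1]*z,z],-1)
    return c@np.array(d['orientation']).T+np.array(d['origin'])
E
python3 - <<'E'
from h import *
for n in('top','side'):
    d=grab(n); save(d,n+'1.png'); print(n,d['origin'],np.round(d['orientation'],3).tolist(),d['mtx'].tolist()); np.savez(n+'1.npz',**d)
s=ctrl.state();print(s['time_s'],s['position'],np.round(s['eef_rot'],3),s['finger_gap'],s['wrist_force'],ctrl.tcp_to_tips)
E
```

```text
top [ 0.47915394 -0.01061998  1.27894746] [[0.002, -0.994, 0.111], [-1.0, -0.002, -0.004], [0.004, -0.111, -0.994]] [[375.7183996444794, 0.0, 251.86309709139655], [0.0, 375.7183996444794, 191.449687345513], [0.0, 0.0, 1.0]]
side [0.03878309 0.62316834 0.96693415] [[-0.769, -0.444, 0.461], [-0.639, 0.556, -0.531], [-0.021, -0.703, -0.711]] [[409.2944225943949, 0.0, 247.8539270701862], [0.0, 409.2944225943949, 190.73396896866043], [0.0, 0.0, 1.0]]
0.1 [ 0.23482947 -0.46948615  0.40425722] [[ 0.894  0.447 -0.   ]
 [ 0.447 -0.894  0.001]
 [ 0.    -0.001 -1.   ]] 0.9984911532074874 [ 0.12201446 -0.32406122 -0.37919682] 0.1734
```

View pics/top1.png

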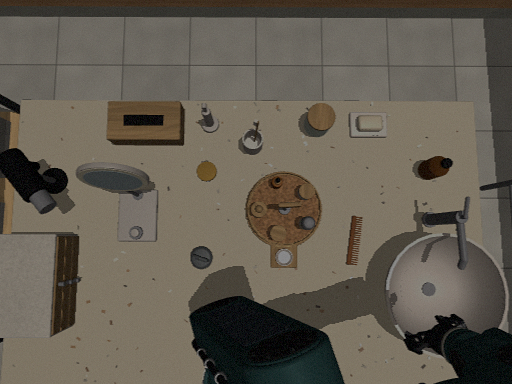

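View pics/side1.png

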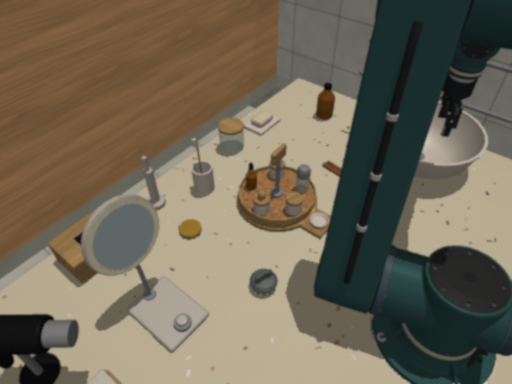

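The top view shows the button at (136,232), the stand's centre near (284,208), the dish at (284,257) and jars near (305,191), (258,211) and (277,233). The side view shows the button at (182,322) and the grip near (278,155). Next I'll enlarge the stand and compute positions.

```bash
python3 - <<'E'
from h import *
t=dict(np.load('top1.npz')); s=dict(np.load('side1.npz'))
a=cv2.resize(t['img'][160:275,235:335],(460,529),interpolation=cv2.INTER_CUBIC)
b=cv2.resize(s['img'][135:245,225:345],None,fx=2.8,fy=4.8,interpolation=cv2.INTER_CUBIC); b=cv2.resize(b,(336,529))
c=np.clip(np.hstack([a,b])*1.5,0,255).astype(np.uint8); cv2.imwrite('pics/zoom1.png',c[:,:,::-1])
W=world(t); V=world(s)
def comp(W,lo,hi,box,lab):
    u0,v0,u1,v1=box; R=W[v0:v1,u0:u1]; m=((R[...,2]>lo)&(R[...,2]<hi)).astype(np.uint8)
    n,L,st,ce=cv2.connectedComponentsWithStats(m)
    for i in range(1,n):
        if st[i,4]>=6:
            p=R[L==i]; print(lab,st[i,4],np.round(ce[i]+[u0,v0],1),p.mean(0).round(4),(p.max(0)-p.min(0)).round(3))
comp(W,.032,.05,(115,215,160,245),'button top')
comp(V,.032,.05,(150,290,215,345),'button side')
comp(W,.17,.225,(240,165,330,275),'grip top')
comp(V,.17,.225,(225,135,345,245),'grip side')
comp(W,.078,.15,(240,165,330,245),'on table top')
comp(V,.078,.15,(225,135,345,245),'on table side')
# dish: white pixels in box
hsv=cv2.cvtColor(t['img'],cv2.COLOR_RGB2HSV); m=np.zeros(hsv.shape[:2],np.uint8); m[244:272,268:300]=((hsv[...,1]<40)&(hsv[...,2]>110))[244:272,268:300]
n,L,st,ce=cv2.connectedComponentsWithStats(m); i=1+st[1:,4].argmax(); print('dish',ce[i],st[i],W[L==i].mean(0))
# disc outline from rail height points
m=((W[...,2]>.026)&(W[...,2]<.06)); m[:, :240]=0;m[:,330:]=0;m[:165]=0;m[248:]=0
c,r=cv2.minEnclosingCircle(W[m][:,:2].astype(np.float32)); print('disc',c,r)
E
```

```text
button top 61 [134.2 232.5] [0.482  0.3701 0.0383] [0.029 0.032 0.013]
button side 145 [181.  320.6] [0.4832 0.3735 0.0385] [0.038 0.038 0.014]
grip top 135 [288.5 204.7] [ 0.5612 -0.1194  0.2089] [0.015 0.064 0.048]
grip side 228 [278.  154.6] [ 0.56   -0.1145  0.2019] [0.02  0.064 0.051]
on table top 98 [276.2 181.5] [ 0.643  -0.0923  0.1007] [0.035 0.032 0.061]
on table top 205 [306.2 190.7] [ 0.6155 -0.189   0.0862] [0.049 0.049 0.013]
on table top 206 [258.3 208.8] [ 0.557  -0.0358  0.0914] [0.048 0.048 0.036]
on table top 6 [284.5 208.5] [ 0.5573 -0.1176  0.1027] [0.004 0.008 0.039]
on table top 168 [307.1 222.7] [ 0.5126 -0.1854  0.1192] [0.04  0.042 0.051]
on table top 209 [277.4 232.6] [ 0.4822 -0.0962  0.0863] [0.047 0.048 0.014]
on table side 33 [230.7 135.8] [ 0.831  -0.207   0.0836] [0.031 0.036 0.013]
on table side 148 [277.  171.3] [ 0.582  -0.1437  0.1034] [0.084 0.104 0.07 ]
on table side 145 [250.4 172.7] [ 0.643  -0.0879  0.1022] [0.036 0.035 0.064]
on table side 242 [302.8 173.5] [ 0.5096 -0.1779  0.1105] [0.041 0.038 0.055]
on table side 218 [260.9 198.1] [ 0.5549 -0.0294  0.0937] [0.051 0.054 0.039]
on table side 209 [293.5 198.6] [ 0.4816 -0.0919  0.0886] [0.052 0.049 0.016]
dish [283.2244898  256.21088435] [277 249  14  15 147] [ 0.40514939 -0.11926597  0.0247687 ]
disc (0.5626550316810608, -0.12104327976703644) 0.1230035275220871
```

View pics/zoom1.png

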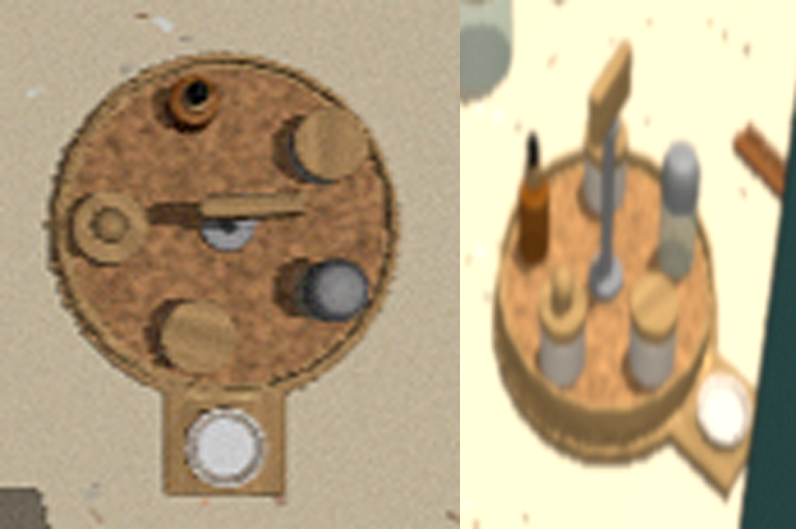

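The knobbed jar is at (0.556,-0.033), to the left of the axis at about (0.561,-0.118). It needs a turn of about +87°. First comes the button at (0.482,0.3715), so I close the fingers and turn the tool axes into line with the world.

Request:
carry_out([
  [-1,0.93,-1,0,-0.704],
  [-1,0.93,-1,0,-0.704],
  [-1,0.93,-1,0,-0.704],
  [-1,0.93,-1,0,-0.704],
  [-1,0.93,-1,0,-0.704],
  [-1,0.93,-1,0,-0.704],
  [-1,0.93,-1,0,-0.704],
  [-1,0.93,-1,0,-0.704],
  [-1,0.93,-1,0,-0.704],
  [-1,0.93,-1,0,-0.704],
], newtons=40)

```text
time_s: 0.93
position: [0.2733, -0.3384, 0.4045]
eef_rot: [[-0.004, 1.0, -0.0], [1.0, 0.004, 0.0], [0.0, -0.0, -1.0]]
wrist_force: [-0.2, 0.5, -0.6]
finger_gap: 0.001
grip_force: 0.0
```

Request:
carry_out([
  [-1,1,0.3,0,0],
  [-1,1,0.3,0,0],
  [-1,1,0.3,0,0],
])

```text
time_s: 1.18
position: [0.3033, -0.2357, 0.4045]
eef_rot: [[0.006, 1.0, -0.0], [1.0, -0.006, 0.001], [0.001, -0.0, -1.0]]
wrist_force: [0.2, -0.9, 1.0]
finger_gap: -0.001
grip_force: 0.0
```

Request:
carry_out([
  [-1,1,0.3,0,0],
  [-1,1,0.3,0,0],
  [-1,1,0.3,0,0],
])

```text
time_s: 1.43
position: [0.3334, -0.1355, 0.4047]
eef_rot: [[0.005, 1.0, -0.0], [1.0, -0.005, 0.001], [0.001, -0.0, -1.0]]
wrist_force: [0.8, -1.2, 0.1]
finger_gap: 0.001
grip_force: 0.0
```

Request:
carry_out([
  [-1,1,0.3,0,0],
  [-1,1,0.3,0,0],
  [-1,1,0.3,0,0],
])

```text
time_s: 1.68
position: [0.3637, -0.036, 0.4047]
eef_rot: [[0.005, 1.0, 0.0], [1.0, -0.005, 0.0], [0.0, 0.0, -1.0]]
wrist_force: [1.3, -1.2, 1.4]
finger_gap: -0.001
grip_force: 0.0
```

Request:
carry_out([
  [-1,1,0.3,0,0],
  [-1,1,0.3,0,0],
  [-1,1,0.3,0,0],
])

```text
time_s: 1.93
position: [0.394, 0.0644, 0.4047]
eef_rot: [[0.004, 1.0, 0.0], [1.0, -0.004, 0.001], [0.001, 0.0, -1.0]]
wrist_force: [1.4, -0.3, -0.7]
finger_gap: 0.003
grip_force: 0.0
```

Request:
carry_out([
  [-1,1,0.3,0,0],
  [-1,1,0.3,0,0],
  [-1,1,0.3,0,0],
])

```text
time_s: 2.18
position: [0.4244, 0.1647, 0.4044]
eef_rot: [[0.004, 1.0, 0.0], [1.0, -0.004, 0.001], [0.001, 0.0, -1.0]]
wrist_force: [0.4, -0.3, -0.3]
finger_gap: 0.005
grip_force: 0.0
```

Request:
carry_out([
  [-1,1,0.3,0,0],
  [-1,1,0.3,0,0],
  [-1,1,0.3,0,0],
  [-1,1,0.3,0,0],
])

```text
time_s: 2.52
position: [0.4547, 0.2647, 0.4038]
eef_rot: [[0.002, 1.0, -0.001], [1.0, -0.002, 0.0], [0.0, -0.001, -1.0]]
wrist_force: [0.1, -0.9, -0.5]
finger_gap: 0.001
grip_force: 0.0
```

Request:
carry_out([
  [-1,1,0.27,0.9,0],
  [-1,1,0.27,0.9,0],
  [-1,1,0.27,0.9,0],
  [-1,1,0.27,0.9,0],
  [-1,1,0.27,0.9,0],
])

```text
time_s: 2.93
position: [0.4809, 0.3623, 0.3119]
eef_rot: [[0.002, 1.0, -0.004], [1.0, -0.002, -0.002], [-0.002, -0.004, -1.0]]
wrist_force: [-0.4, -0.7, 0.4]
finger_gap: -0.0
grip_force: 0.0
```

Request:
carry_out([
  [-1,0.07,0,0.8,0],
  [-1,0.07,0,0.8,0],
  [-1,0.07,0,0.8,0],
  [-1,0.07,0,0.8,0],
  [-1,0.07,0,0.8,0],
])

```text
time_s: 3.35
position: [0.4817, 0.3677, 0.2373]
eef_rot: [[0.003, 1.0, 0.002], [1.0, -0.003, 0.001], [0.001, 0.002, -1.0]]
wrist_force: [-0.1, -0.9, 1.0]
finger_gap: 0.003
grip_force: 0.0
```

```bash
python3 - <<'E'
from h import *
t=grab('top');s=grab('side')
a=cv2.resize(t['img'][190:260,100:180],(400,350),interpolation=cv2.INTER_CUBIC)
b=cv2.resize(s['img'][240:360,100:240],(400,350),interpolation=cv2.INTER_CUBIC)
cv2.imwrite('pics/btn.png',np.clip(np.hstack([a,b])*1.3,0,255).astype(np.uint8)[:,:,::-1])
# cap outline from the first pictures, ray onto z=.04
for n,box in(('top1',(120,222,150,243)),('side1',(165,305,200,335))):
    d=np.load(n+'.npz'); W=world(d); u0,v0,u1,v1=box; R=W[v0:v1,u0:u1]; m=R[...,2]>.0365; m&=R[...,2]<.06
    p=R[m]; c,r=cv2.minEnclosingCircle(p[:,:2].astype(np.float32)); print(n,len(p),p.mean(0),c,r,np.median(p[:,2]))
E
```

```text
top1 44 [0.48223736 0.37008105 0.03956214] (0.4831986129283905, 0.3702634871006012) 0.01381476316601038 0.0392450682001495
side1 97 [0.48380228 0.37251085 0.04102452] (0.4843044877052307, 0.37154754996299744) 0.014593429863452911 0.04114053870020262
```

View pics/btn.png

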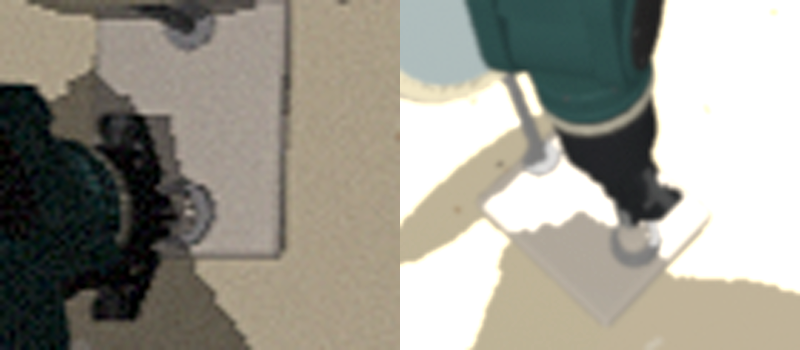

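The fingertips are above the cap: its housing shows at about (190,210) in the top crop and (640,240) in the side crop. The measured cap centre is (0.483,0.371). Now I press.

Request:
carry_out([
  [-1,0.02,0.01,0.15,0],
  [-1,0.02,0.01,0.2,0],
  [-1,0.02,0.01,0.22,0],
  [-1,0.02,0.01,0.24,0],
  [-1,0.02,0.01,0.26,0],
  [-1,0.02,0.01,0.28,0],
  [-1,0.02,0.01,0.28,0],
  [-1,0.02,0.01,0.28,0],
])

```text
time_s: 4.12
position: [0.4822, 0.3702, 0.2074]
eef_rot: [[0.001, 1.0, 0.001], [1.0, -0.001, 0.0], [0.0, 0.001, -1.0]]
wrist_force: [-1.3, -2.7, 8.5]
finger_gap: 0.0
grip_force: 4.2
```

Request:
carry_out([
  [-1,0,0,0.01,0],
  [-1,0,0,0.02,0],
  [-1,0,0,0.02,0],
  [-1,0,0,0.02,0],
])

```text
time_s: 4.45
position: [0.4821, 0.3702, 0.207]
eef_rot: [[0.001, 1.0, 0.002], [1.0, -0.001, 0.001], [0.001, 0.002, -1.0]]
wrist_force: [-9.0, -7.5, 31.3]
finger_gap: 0.001
grip_force: 15.9
```

It has bottomed out: the force is 31 N with hardly any more travel. I lift straight up.

Request:
carry_out([
  [-1,0,0,-0.3,0],
  [-1,0,0,-1,0],
  [-1,0,0,-1,0],
  [-1,0,0,-1,0],
])

```text
time_s: 4.78
position: [0.4831, 0.3709, 0.3107]
eef_rot: [[0.001, 1.0, 0.007], [1.0, -0.001, 0.004], [0.004, 0.007, -1.0]]
wrist_force: [0.8, 0.6, 0.9]
finger_gap: 0.001
grip_force: 0.0
```

Request:
carry_out([
  [1,-0.9,0,-1,0],
  [1,-0.9,0,-1,0],
  [1,-0.9,0,-1,0],
  [1,-0.9,0,-1,0],
  [1,-0.9,0,-1,0],
])

```text
time_s: 5.2
position: [0.4824, 0.2789, 0.4071]
eef_rot: [[0.003, 1.0, 0.004], [1.0, -0.003, 0.001], [0.002, 0.004, -1.0]]
wrist_force: [0.5, -0.2, -0.7]
finger_gap: 0.711
grip_force: 0.0
```

```bash
python3 - <<'E'
from h import *
for n,box in(('top',(120,222,150,243)),('side',(165,305,200,335))):
    d=grab(n); W=world(d); np.savez(n+'2.npz',**d); u0,v0,u1,v1=box; R=W[v0:v1,u0:u1]; m=(R[...,2]>.035)&(R[...,2]<.06)
    print(n,m.sum(),R[m].mean(0) if m.any() else 0,np.median(R[m][:,2]) if m.any() else 0)
t=np.load('top1.npz'); W=world(t)
# handle yaw from top face points; axis from grip centre
R=W[165:275,240:330]; p=R[(R[...,2]>.205)&(R[...,2]<.23)]; r=cv2.minAreaRect((p[:,:2]*1000).astype(np.float32)); print(len(p),r,p.mean(0))
# knob jar lid circle, dish circle, tongue
for nm,c,lo,hi in(('lid',(.557,-.035),.08,.1),('knob',(.556,-.035),.1,.125)):
  for n in('top1','side1'):
    W=world(np.load(n+'.npz')); q=W[(np.hypot(W[...,0]-c[0],W[...,1]-c[1])<.035)&(W[...,2]>lo)&(W[...,2]<hi)]
    cc,rr=cv2.minEnclosingCircle(q[:,:2].astype(np.float32)); print(nm,n,len(q),cc,rr,q.mean(0))
hsv=cv2.cvtColor(t['img'],cv2.COLOR_RGB2HSV)
W=world(t); m=(W[...,2]>.007)&(W[...,2]<.03)&(W[...,0]<.437)&(W[...,0]>.3)&(abs(W[...,1]+.12)<.07)
m[:, :240]=0; p=W[m]; print('tongue',len(p),cv2.minAreaRect((p[:,:2]*1000).astype(np.float32)))
E
```

```text
top 0 0 0
side 102 [0.48349394 0.37265791 0.04114198] 0.04114512122342262
112 ((562.2855224609375, -120.61280059814453), (13.984533309936523, 63.2349967956543), 2.1211884021759033) [ 0.56223536 -0.12037316  0.21339237]
lid top1 161 (0.5572515726089478, -0.03562607616186142) 0.025801895186305046 [ 0.55706237 -0.03581684  0.08628305]
lid side1 162 (0.5590230226516724, -0.03536667674779892) 0.026973461732268333 [ 0.55451033 -0.02909594  0.08892097]
knob top1 45 (0.5571817755699158, -0.03566701337695122) 0.011584721505641937 [ 0.55676717 -0.03573959  0.10978903]
knob side1 50 (0.558921217918396, -0.033503543585538864) 0.010988893918693066 [ 0.55696738 -0.03150613  0.11075371]
tongue 559 ((401.6998596191406, -119.8343734741211), (87.26385498046875, 66.323486328125), 89.93289184570312)
```

The button is back up (the cap reads 41 mm). The grip is at (0.562,-0.1205) with a yaw of +2°. The jar bears 93.4° and the front 179.6°, so the turn is about +86°. I approach the grip.

Request:
carry_out([
  [1,-1,0.2,0,-0.023],
  [1,-1,0.2,0,-0.023],
  [1,-1,0.2,0,-0.023],
])

```text
time_s: 5.55
position: [0.5022, 0.1785, 0.4028]
eef_rot: [[-0.036, 0.999, -0.002], [0.999, 0.036, -0.001], [-0.001, -0.002, -1.0]]
wrist_force: [0.4, -0.3, 0.0]
finger_gap: 1.002
grip_force: 0.0
```

Request:
carry_out([
  [1,-1,0.2,0,0],
  [1,-1,0.2,0,0],
  [1,-1,0.2,0,0],
])

```text
time_s: 5.8
position: [0.5262, 0.0786, 0.4028]
eef_rot: [[-0.034, 0.999, -0.002], [0.999, 0.034, -0.001], [-0.0, -0.002, -1.0]]
wrist_force: [0.1, -0.7, -1.0]
finger_gap: 1.002
grip_force: 0.0
```

Request:
carry_out([
  [1,-1,0.2,0,0],
  [1,-1,0.2,0,0],
  [1,-1,0.2,0,0],
])

```text
time_s: 6.05
position: [0.5499, -0.021, 0.4026]
eef_rot: [[-0.034, 0.999, -0.002], [0.999, 0.034, -0.0], [-0.0, -0.002, -1.0]]
wrist_force: [-0.5, -0.1, -0.4]
finger_gap: 1.0
grip_force: 0.0
```

Request:
carry_out([
  [1,-1,0.2,0,0],
  [1,-1,0.2,0,0],
  [1,-1,0.2,0,0],
  [1,-1,0.2,0,0],
  [1,-1,0.2,0,0],
])

```text
time_s: 6.47
position: [0.5729, -0.1176, 0.4026]
eef_rot: [[-0.034, 0.999, -0.003], [0.999, 0.034, 0.001], [0.001, -0.003, -1.0]]
wrist_force: [-1.1, -0.2, -0.3]
finger_gap: 1.002
grip_force: 0.0
```

Request:
carry_out([
  [1,-0.03,-0.11,0,0],
  [1,-0.03,-0.11,0.1,0],
  [1,-0.03,-0.11,0.3,0],
  [1,-0.03,-0.11,0.53,0],
  [1,-0.03,-0.11,0.53,0],
  [1,-0.03,-0.11,0.53,0],
])

```text
time_s: 6.97
position: [0.5612, -0.1194, 0.3509]
eef_rot: [[-0.037, 0.999, -0.003], [0.999, 0.037, 0.001], [0.001, -0.003, -1.0]]
wrist_force: [0.1, -0.3, 0.2]
finger_gap: 0.999
grip_force: 0.0
```

```bash
python3 - <<'E'
from h import *
t=grab('top');s=grab('side')
a=cv2.resize(t['img'][160:275,235:335],(460,529),interpolation=cv2.INTER_CUBIC)
b=cv2.resize(s['img'][115:245,225:345],(336,529),interpolation=cv2.INTER_CUBIC)
cv2.imwrite('pics/grip1.png',np.clip(np.hstack([a,b])*1.5,0,255).astype(np.uint8)[:,:,::-1])
E
```

```text
(no output)
```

View pics/grip1.png

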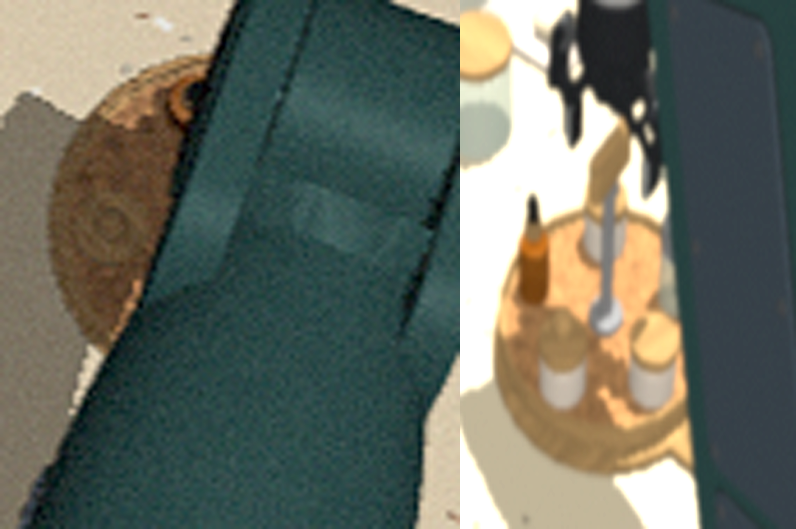

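The open fingers stand either side of the bar, seen at (610,150) in the crop. I close on it.

Request:
carry_out([
  [-1,0,0,0,0],
  [-1,0,0,0,0],
  [-1,0,0,0,0],
  [-1,0,0,0,0],
  [-1,0,0,0,0],
  [-1,0,0,0,0],
  [-1,0,0,0,0],
  [-1,0,0,0,0],
  [-1,0,0,0,0],
  [-1,0,0,0,0],
], newtons=60)

```text
time_s: 7.9
position: [0.5632, -0.121, 0.3523]
eef_rot: [[-0.035, 0.999, 0.005], [0.999, 0.035, 0.0], [0.0, 0.005, -1.0]]
wrist_force: [18.8, 3.4, -3.3]
finger_gap: 0.155
grip_force: 61.0
```

```bash
cat > objs.py <<'E'
from h import *
import sys
def objs(d,ax=(.562,-.1205)):
    W=world(d); r=np.hypot(W[...,0]-ax[0],W[...,1]-ax[1])
    m=((r>.05)&(r<.118)&(W[...,2]>.08)&(W[...,2]<.142)).astype(np.uint8)
    n,L,st,ce=cv2.connectedComponentsWithStats(m); o=[]
    for i in range(1,n):
        if st[i,4]<15: continue
        p=W[L==i]; p=p[p[:,2]>.08]; c,rr=cv2.minEnclosingCircle(p[:,:2].astype(np.float32))
        o.append((round(np.degrees(np.arctan2(c[1]-ax[1],c[0]-ax[0])),1),round(float(np.hypot(c[0]-ax[0],c[1]-ax[1])),4),round(rr,4),round(float(p[:,2].max()),3),int(st[i,4])))
    return o
if __name__=='__main__':
    for n in('top','side'): print(n,objs(np.load(n+'1.npz'))); print(' now',objs(grab(n)))
    s=ctrl.state(); R=s['eef_rot']; print(s['time_s'],s['position'],'psi',np.degrees(np.arctan2(R[1][0],R[0][0])),s['q'],s['grip_force'],s['finger_gap'],s['wrist_force'],s['moment'])
E
python3 objs.py
```

```text
top [(np.float64(18.2), 0.0876, 0.0177, 0.14, 96), (np.float64(-51.9), 0.0873, 0.0258, 0.093, 205), (np.float64(93.2), 0.085, 0.0258, 0.117, 206), (np.float64(-125.5), 0.0834, 0.0216, 0.13, 167), (np.float64(163.5), 0.0836, 0.0256, 0.093, 208)]
 now [(np.float64(18.3), 0.089, 0.0175, 0.138, 51), (np.float64(92.4), 0.0847, 0.0257, 0.117, 204)]
side [(np.float64(-61.6), 0.0875, 0.0213, 0.093, 31), (np.float64(-39.3), 0.0807, 0.0183, 0.095, 27), (np.float64(18.8), 0.0902, 0.0189, 0.141, 138), (np.float64(-127.7), 0.0802, 0.0216, 0.133, 233), (np.float64(92.0), 0.0852, 0.027, 0.117, 212), (np.float64(161.3), 0.0812, 0.0277, 0.094, 205)]
 now [(np.float64(-39.0), 0.0792, 0.0174, 0.093, 26), (np.float64(-62.2), 0.0816, 0.0177, 0.092, 33), (np.float64(17.8), 0.0889, 0.0184, 0.141, 134), (np.float64(-128.5), 0.0657, 0.0141, 0.127, 49), (np.float64(91.3), 0.086, 0.0271, 0.117, 213), (np.float64(161.7), 0.0826, 0.0275, 0.095, 203)]
8.0 [ 0.56324991 -0.12096987  0.35231524] psi 92.03517772726684 [-20.24759331  21.07722561  -2.03418985  66.60176792   0.11937597
  67.71753239] 61.03456377983093 0.15702592695760798 [18.05763224  2.82744212 -3.56776075] [ 0.47864805 -2.56038567  0.08254519]
```

The bar is held at 61 N, with about 2 mm of side offset. I take out the side load, then turn gently.

Request:
carry_out([
  [-1,0.01,0.01,0,0],
  [-1,0.01,0.02,0,0],
  [-1,0.01,0.02,0,0],
  [-1,0.01,0.02,0,0],
])

```text
time_s: 8.33
position: [0.5639, -0.1206, 0.3523]
eef_rot: [[-0.034, 0.999, 0.002], [0.999, 0.034, -0.002], [-0.002, 0.002, -1.0]]
wrist_force: [3.0, -7.4, 3.3]
finger_gap: 0.157
grip_force: 62.1
```

Request:
carry_out([
  [-1,0,0,0,-0.01],
  [-1,0,0,0,-0.03],
  [-1,0,0,0,-0.06],
  [-1,0,0,0,-0.09],
  [-1,0,0,0,-0.12],
  [-1,0,0,0,-0.15],
  [-1,0,0,0,-0.18],
  [-1,0,0,0,-0.2],
  [-1,0,0,0,-0.21],
  [-1,0,0,0,-0.21],
])

```text
time_s: 9.17
position: [0.5636, -0.1206, 0.3523]
eef_rot: [[-0.357, 0.934, 0.001], [0.934, 0.357, -0.002], [-0.003, -0.0, -1.0]]
wrist_force: [-1.3, -8.3, 4.3]
finger_gap: 0.152
grip_force: 62.4
```

```bash
python3 objs.py | grep -v '^top\|^side'
```

```text
now [(np.float64(36.1), 0.0878, 0.0177, 0.139, 96), (np.float64(111.1), 0.085, 0.0257, 0.117, 190)]
 now [(np.float64(-32.7), 0.0878, 0.0268, 0.094, 146), (np.float64(-106.8), 0.0694, 0.0175, 0.131, 101), (np.float64(35.9), 0.0897, 0.0191, 0.141, 145), (np.float64(178.7), 0.0787, 0.0265, 0.093, 132), (np.float64(110.5), 0.0859, 0.0261, 0.119, 214)]
9.2667 [ 0.5635735  -0.12059338  0.35228989] psi 110.86330364271895 [-20.15471587  21.18716072  -1.86381822  66.85366653  -0.11555827
  48.98188942] 62.363440990448 0.15549521824412385 [ 0.33669395 -8.08660086  5.14784115] [-1.29501114  0.36018268  0.03936297]
```

The jar follows the grip (+18.7° against +18.8° at the tool). About 68° remains.

Request:
carry_out([
  [-1,0,0,0,-0.01],
  [-1,0,0,0,-0.03],
  [-1,0,0,0,-0.06],
  [-1,0,0,0,-0.09],
  [-1,0,0,0,-0.12],
  [-1,0,0,0,-0.15],
  [-1,0,0,0,-0.18],
  [-1,0,0,0,-0.21],
  [-1,0,0,0,-0.24],
  [-1,0,0,0,-0.26],
])

```text
time_s: 10.1
position: [0.5633, -0.1208, 0.3523]
eef_rot: [[-0.699, 0.715, -0.0], [0.715, 0.699, -0.003], [-0.002, -0.002, -1.0]]
wrist_force: [-5.8, -11.2, 6.5]
finger_gap: 0.155
grip_force: 62.6
```

Request:
carry_out([
  [-1,0,0,0,-0.02],
  [-1,0,0,0,-0.05],
  [-1,0,0,0,-0.08],
  [-1,0,0,0,-0.11],
  [-1,0,0,0,-0.14],
  [-1,0,0,0,-0.17],
  [-1,0,0,0,-0.2],
  [-1,0,0,0,-0.23],
  [-1,0,0,0,-0.25],
  [-1,0,0,0,-0.26],
])

```text
time_s: 10.93
position: [0.563, -0.1211, 0.3523]
eef_rot: [[-0.925, 0.379, -0.001], [0.379, 0.925, -0.004], [-0.001, -0.004, -1.0]]
wrist_force: [-7.7, -14.7, 6.6]
finger_gap: 0.157
grip_force: 62.7
```

Request:
carry_out([
  [-1,0,0,0,-0.02],
  [-1,0,0,0,-0.05],
  [-1,0,0,0,-0.08],
  [-1,0,0,0,-0.11],
  [-1,0,0,0,-0.14],
  [-1,0,0,0,-0.17],
  [-1,0,0,0,-0.2],
  [-1,0,0,0,-0.22],
  [-1,0,0,0,-0.235],
  [-1,0,0,0,-0.24],
])

```text
time_s: 11.77
position: [0.563, -0.1215, 0.3523]
eef_rot: [[-1.0, 0.013, -0.001], [0.013, 1.0, -0.005], [0.001, -0.005, -1.0]]
wrist_force: [-8.8, -18.5, 5.9]
finger_gap: 0.156
grip_force: 62.7
```

```bash
python3 - <<'E'
from h import *
from objs import objs
t=grab('top');s=grab('side'); np.savez('top3.npz',**t); np.savez('side3.npz',**s)
print(objs(t));print(objs(s))
q=ctrl.state(); R=q['eef_rot']; print(q['time_s'],q['position'],'psi',np.degrees(np.arctan2(R[1][0],R[0][0])),q['grip_force'],q['finger_gap'],q['wrist_force'],q['moment'])
a=cv2.resize(t['img'][160:275,235:335],(460,529),interpolation=cv2.INTER_CUBIC)
b=cv2.resize(s['img'][115:245,225:345],(336,529),interpolation=cv2.INTER_CUBIC)
cv2.imwrite('pics/turned.png',np.clip(np.hstack([a,b])*1.5,0,255).astype(np.uint8)[:,:,::-1])
E
```

```text
[(np.float64(33.7), 0.0871, 0.0259, 0.091, 185), (np.float64(104.1), 0.0869, 0.0177, 0.137, 99)]
[(np.float64(-35.1), 0.0787, 0.0186, 0.129, 127), (np.float64(-107.6), 0.0789, 0.0263, 0.095, 84), (np.float64(33.4), 0.0885, 0.0277, 0.095, 187), (np.float64(103.1), 0.0882, 0.019, 0.142, 157), (np.float64(176.3), 0.0802, 0.0266, 0.119, 144)]
11.8667 [ 0.56298273 -0.12148075  0.35229083] psi 179.2096283962399 62.68021881580353 0.15790167120652898 [ -9.2315232  -19.38764884   6.71247447] [-2.95988967  1.37635917 -0.01057086]
```

View pics/turned.png

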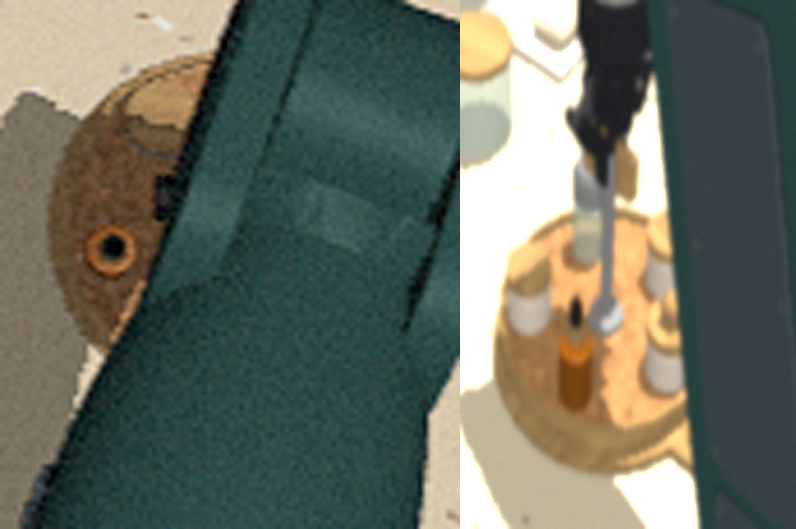

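The knobbed jar now stands at the front: (665,320) in the side crop, with the dish hidden behind the arm. A rigid fit of the dropper and the flat jar between top views gives about 86.2° and puts the jar at about 179.8°, against 179.6° for the front. I relieve the side load and cross-check the jar's bearing in the side camera.

Request:
carry_out([
  [-1,0.01,-0.01,0,0],
  [-1,0.01,-0.02,0,0],
  [-1,0.01,-0.02,0,0],
  [-1,0.01,-0.02,0,0],
  [-1,0.01,-0.02,0,0],
  [-1,0.01,-0.02,0,0],
])

```text
time_s: 12.37
position: [0.5626, -0.1222, 0.3523]
eef_rot: [[-1.0, 0.013, 0.001], [0.013, 1.0, -0.001], [-0.001, -0.001, -1.0]]
wrist_force: [0.5, -3.9, 5.3]
finger_gap: 0.155
grip_force: 62.8
```

```bash
python3 - <<'E'
from h import *
s1=dict(np.load('side1.npz')); s3=grab('side')
W1=world(s1); W3=world(s3)
def ray(d,uv,z):
    K=d['mtx']; r=d['orientation']@np.array([(uv[0]-K[0,2])/K[0,0],(uv[1]-K[1,2])/K[1,1],1]); o=np.array(d['origin']); return (o+r*(z-o[2])/r[2])[:2]
v,u=np.indices(W1.shape[:2])
def cen(W,c,lo,hi,r):
    m=(np.hypot(W[...,0]-c[0],W[...,1]-c[1])<r)&(W[...,2]>lo)&(W[...,2]<hi); return m.sum(),(u[m].mean(),v[m].mean())
for W,d,c in((W1,s1,(.557,-.035)),(W3,s3,(.478,-.118))):
    n,p=cen(W,c,.094,.125,.03); print('knob',n,np.round(p,1),ray(d,p,.103).round(4))
h=cv2.cvtColor(s1['img'],cv2.COLOR_RGB2HSV); m=(h[...,1]<40)&(h[...,2]>170)&(np.hypot(W1[...,0]-.405,W1[...,1]+.117)<.035)&(W1[...,2]<.05)
print('dish',m.sum(),(u[m].mean(),v[m].mean()),W1[m].mean(0))
m=(abs(W1[...,2]-.046)<.003)&(np.hypot(W1[...,0]-.56,W1[...,1]+.118)<.135)&(np.hypot(W1[...,0]-.56,W1[...,1]+.118)>.105)
P=W1[m][:,:2]; A=np.c_[2*P,np.ones(len(P))]; x=np.linalg.lstsq(A,(P**2).sum(1),rcond=None)[0]; print('rail circle',len(P),x[:2],np.sqrt(x[2]+x[0]**2+x[1]**2))
q=ctrl.state(); R=q['eef_rot']; print(q['time_s'],q['position'],'psi',np.degrees(np.arctan2(R[1][0],R[0][0])),q['grip_force'],q['wrist_force'],q['moment'])
E
```

```text
knob 53 [260.8 193.5] [ 0.5612 -0.0369]
knob 40 [298.9 189.8] [ 0.4827 -0.1195]
dish 130 (np.float64(318.2230769230769), np.float64(219.7076923076923)) [ 0.40728423 -0.12276328  0.01907469]
rail circle 263 [ 0.56449504 -0.12013248] 0.1197421460226839
12.4167 [ 0.56263248 -0.12218114  0.35229125] psi 179.28063375574283 62.80491828918457 [ 0.70281949 -3.09588305  5.78915506] [-0.66813934  0.05690025 -0.05123899]
```

In the side view the knob bears 179.6° and the dish about 180.9°, so both cameras agree to within about 1°. I hand in.

```bash
python3 -c "
from cell import ctrl
print(ctrl.hand_in())"
```

```text
the job is handed in; nothing more can be done
None
```

I pressed the mirror's light button fully down and it sprang back up; I then turned the stand about 86°, so the ball-knob jar stands in line with the dish to within about 1°, with the grip still held at about 63 N, and handed in at about 12 s (no verdict was shown).

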